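# Clamp a bottle in the quick-release vise of a force test stand

## Robot

A 6-joint arm with a two-finger parallel gripper is mounted at the origin on a cart in front of the work surface, level with it; the furniture and walls round the work are solid. World frame = base frame: x ahead of the robot, y to its left, z up, the work surface at z = 0. Lengths are in m, angles in rad, forces in N, time in s.
With the tool pointing down it reaches from about 0.3 to 0.85 m from the base axis. Payload 4.2 kg.
Tool frame: the origin (TCP) lies at the very end of the fingers, on their centre line; the grasp point (between the pads) lies 19 mm behind it; z points along the fingers, y is the line along which they close (so a half turn about z gives the same grasp; the last joint's range is limited). The gripper opens to 91 mm and grips with 3 to 60 N. Pads are 32 mm wide; open, the fingers measure 118 mm over their backs; the gripper's body (76 mm by 178 mm) begins 60 mm behind the grasp point.
Start: joints at [-1.282, 0.32, 1.565, -0, 1.257, -0.02], TCP at [0.175, -0.548, 0.214] pointing down, gripper open.
Joint ranges: [-3.11, 3.11], [-0.84, 2.01], [0.21, 2.61], [-1.34, 4.49], [0.05, 2.63], [-2.56, 2.56]. Speed limits (rad/s): [2.57, 2.57, 3.14, 3.14, 3.14, 3.14].

## Interface

Orientations are given as a unit quaternion [x, y, z, w].
In Python, from cell import r gives the robot as it stands. The module is installed in compiled form; this text tells all that it offers.
- The arm moves only by the tool play_rows, never from a script. Its argument "moves" is a list of rows, each a list of 6 numbers: the shift along the tool's x, y, z in m, then the turn, a rotation vector about the tool's x, y, z in degrees. A call has 1 to 12 rows; each row is the pose to reach, as a shift and turn from the pose commanded when the call began, along the tool's axes at that moment; what a row does not reach only later rows make up. A row lasts 1/10 s, in which the tool goes at most 50 mm and 8.59 degrees, less where a joint would pass 70% of its speed; a pose out of reach is approached as far as the arm can. A call with a gripper value outside its range is refused whole. "claw" is the finger opening in m, from 0 to 0.0912, set as the call begins (left out, the last holds). The fingers move at their own pace and stop on an object; "squeeze" is the grip in N (left out, the last holds). Time passes only in rows, so rows that repeat a pose let the fingers close. It gives the time, the measured TCP pose, the force, the opening and the grip force at its end, in the units of the state.
- r.read_state(): the state, without advancing time (a new reading comes with each control period).
- r.snapshot(name): name is "scene" or "top" or "wrist"; returns (picture, depth): 480x640x3 uint8, red, green, blue; 480x640 float32, m along the optical axis (not along the pixel's ray), 0 where there is no reading.
- r.camera_model(name): a dict with "fovy" (degrees; the focal length in pixels is half the picture's height over the tangent of half this angle, whatever the lens; pixels are square), "cx", "cy" (the principal point, pixels), "dist_coeffs" ([k1, k2, p1, p2, k3] as OpenCV has them; the pictures are not rectified), "extrinsics" (4x4, takes a point from camera to world coordinates); the wrist camera has in their place "hand_eye" (4x4, takes a point from camera to tool coordinates, whose origin is the TCP and whose axes are the flange's). Camera axes: x right, y up, looking along -z (the intrinsics and any distortion apply to the point x, -y, -z); pixel columns grow to the right and rows downward; lengths in m; the calibration is good to about 2 mm. A picture is of the moment at which its call begins: read the wrist's pose just before it. camera_model takes no time and is no camera call.
- r.job_done(): hands the job in; it is judged then, once.
The state is a dict: "clock": time; "joint_positions": joint angles; "joint_velocities": joint speeds; "tau": joint torques, N m; "tcp_pos": TCP position; "eef_rot": TCP orientation; "ft_force": force on the tool from outside, world axes, zero at the start; "ft_torque": the same for the moment, N m; "finger_gap": opening from 0.0 (shut) to 1.0 (fully open); "grip_force": force on a finger pad.
Only numpy, scipy, OpenCV 4.12 (cv2) and the standard library are available. Lean on these libraries where they do the work, as an engineer would, in place of code of your own. Each camera call takes 0.05 s, during which the arm holds its last target. There are 200 camera calls.

## Task

Clamp the square bottle that stands in the quick-release vise under the force gauge, ready for its top-load test. Squeeze the jaw's release lever towards the fixed post beside it and, holding it, slide the jaw until its sprung plate touches the bottle and the bottle stands against the fixed jaw; let go so that the half-nut drops onto the screw, then turn the crank clockwise until the sprung plate is pressed in nearly flush with its jaw. Leave the bottle upright, lever and crank let go, and the loose things round the stand where they are.

Things in the scene. Friction and masses are not known exactly. Their poses are not given: they have to be found in the camera images.
- test_stand: Fixed bench force tester: white housing 240 x 150 x 70 mm, steel vise on top, column behind. Origin on the worktop under the vise; x runs level along the screw, from the crank (robot side) to fixed jaw and column; y left, z up. In this frame: screw axis y 0, height 85 mm; rails the bottle stands on, 100 mm high; fixed jaw's face x +0.047; jaw tops 145 mm high; column x 0.098 to 0.138, 430 mm high.
- gauge_edge (a point): Middle of the lower front edge of the grey force gauge, fixed to the stand, axes as the stand's. The gauge case overhangs the vise from here: 58 mm in +x, 39 mm to each side, 140 mm up; a round platen 52 mm wide hangs 29 mm below it. A tool pointing straight down at the release lever hits it before the jaw is home: lean the tool 25 to 45 degrees, hand towards the crank side.
- vise_jaw (a joint): Travel of the sliding jaw (m), 0 fully open, growing along the stand's +x. The opening between the sprung plate at rest and the fixed jaw is 0.098 m minus this value, so a bottle standing square is met at about 0.052. It slides with 2 N while the lever is squeezed; otherwise the half-nut locks it to the screw.
- squeeze_grip (a point): Where to squeeze, on the sliding jaw, 184 mm above the worktop and 39 mm above the jaw block; axes as the stand's. Two upright plates side by side, each 22 mm along x, 8 mm thick, tops 21 mm above this point: on the -y side the fixed post, outer face 18 mm from this point; on the +y side the release lever's thumb plate, outer face 32 mm from this point at rest, 17 mm fully squeezed.
- release_lever (a joint): Angle of the release lever (rad): 0 sprung out with the half-nut seated in the thread, 0.28 fully squeezed. The nut is clear of the thread above 0.10. Squeezing takes 10 to 16 N; it springs back when let go. The nut seats itself and may shift the jaw by up to 4 mm; if it stops on a crest of the thread it drops in as the crank is turned.
- sprung_plate (a joint): How far the spring-loaded rubber-faced plate on the sliding jaw is pressed in (m): 0 standing 7 mm proud of the jaw, 0.006 at its stop, 1 mm proud. It takes 12 N to start it and about 48 N to press it to the stop: work for the screw, not for the hand.
- crank (a joint): Angle of crank and screw (rad), 0 with the crank arm straight up, growing clockwise as seen from the crank end (from the top towards the stand's -y side). With the nut seated one turn moves the jaw 8 mm towards the fixed jaw; closing it takes about 0.6 to 1.6 turns. It needs 2 to 4 N at the handle and stays where it is left.
- crank_grip (a point): Middle of the crank's black handle, a freely spinning round grip 18 mm in diameter and 57 mm long, lying along the stand's x axis (use its position only, its axes spin). It runs in an upright circle of 45 mm radius about the screw axis, 40 to 130 mm above the worktop. The handle ends 26 mm from here on the robot's side and meets the crank arm 31 mm away on the stand's side.
- screw_axis (a point): Point on the screw axis, centre of the circle that the crank's handle runs in (at the handle's middle); fixed to the stand, axes as the stand's.
- bottle_mid (a point): Centre, half-way up, of the square white-capped bottle, 50 x 50 x 97 mm (46 mm across the flats where it is clamped), the one standing loose on the vise's rails under the gauge, faces roughly square to the jaws. Not to be lifted: the jaw pushes it.
- kit_carton: Bystander: teal kit carton 98 x 113 x 60 mm at the front, left of the stand; origin under its centre.
- buffer_bottle: Bystander: small round white bottle with a red cap, 37 mm wide, 69 mm tall; origin under its centre.
- brown_bottle: Bystander: small round brown bottle with a black cap, 30 mm wide, 62 mm tall; origin under its centre.
- next_bottle: Bystander: a second square bottle like the one in the vise, 50 x 50 x 97 mm, standing on the worktop left of the stand; origin under its centre.
There are look-alikes about, which are no part of the job. What is shaped like the part that bears bottle_mid but purple is not meant.

How it is judged:
On the way, in this order (a step that is already met when the one before it is completed fails the run):
1. the jaw is slid up to the bottle with the release lever squeezed (value of joint release_lever above 0.1 rad and value of joint vise_jaw above 0.046 m), for 0.1 s.
2. the lever is let go and the half-nut is seated on the screw (value of joint release_lever below 0.03 rad and value of joint vise_jaw above 0.04 m), for 0.2 s.
3. the crank is turned until the sprung plate is pressed in (value of joint crank above 1.3 rad and value of joint sprung_plate above 0.0045 m), for 0.2 s.
At the end, for the whole second after the job is handed in: The bottle stands upright (within 0.1 rad) on the rails against the fixed jaw, the sprung plate is pressed in by at least 4.5 of its 6 mm, the release lever is sprung back (below 0.03 rad) and the crank is at rest (value of joint sprung_plate above 0.0045 m and value of joint release_lever below 0.03 rad and velocity of joint crank below 0.1 rad/s and angle between bottle_mid's own z axis and vertical below 0.1 rad and x of bottle_mid in the frame of test_stand between 0.015 and 0.03 m and z of bottle_mid in the frame of test_stand below 0.153 m); the robot touches nothing.
It fails at once if the bottle is tipped or lifted out (angle between bottle_mid's own z axis and vertical above 0.35 rad or z of bottle_mid in the frame of test_stand above 0.175 m).
It fails at once if a bystander is knocked away (distance of any of kit_carton, next_bottle, buffer_bottle, brown_bottle from where it was at the start of the episode above 0.03 m).
It also fails if it takes over 67 s, if anything falls off the work surface, if the arm or the gripper's body presses on something with over 40 N, if the wrist force passes 120 N, or if a joint passes its speed limit or range.

## Working session

There is one attempt and no reset: what is moved stays moved. The work goes in short steps, Python scripts to look and compute and a tool call to move; the robot and the scene stay as the last step left them, time stands still between calls to the robot, and variables do not carry over. Pictures are saved under pics/ and viewed, at most 10 in all, crops included, and the job is handed in when it is done.

Besides the shell and the picture viewer there is one more tool, called after "Request:" as name([rows], argument=value, ...), one row to a line, values as JSON. play_rows: Moves the arm, as the interface text tells. Its arguments: {"type":"object","properties":{"moves":{"type":"array","items":{"type":"array","items":{"type":"number"}}},"claw":{"type":"number"},"squeeze":{"type":"number"}},"required":["moves"]}

```bash
mkdir -p pics
cat > h.py <<'E'
import numpy as np, cv2
from cell import r
from scipy.spatial.transform import Rotation as R
def snap(n,f):
    s=r.read_state(); im,d=r.snapshot(n); cv2.imwrite(f'pics/{f}.png',im[:,:,::-1]); np.save(f'pics/{f}.npy',d)
    m=r.camera_model(n)
    if 'extrinsics' in m: T=np.array(m['extrinsics'])
    else:
        P=np.eye(4);P[:3,:3]=R.from_quat(s['eef_rot']).as_matrix();P[:3,3]=s['tcp_pos'];T=P@np.array(m['hand_eye'])
    np.savez(f'pics/{f}_c.npz',T=T,K=[[240/np.tan(np.radians(m['fovy'])/2),0,m['cx']],[0,240/np.tan(np.radians(m['fovy'])/2),m['cy']],[0,0,1]],D=np.array(m['dist_coeffs'],float))
    return im,d
def cloud(f):
    d=np.load(f'pics/{f}.npy');c=np.load(f'pics/{f}_c.npz')
    v,u=np.mgrid[:480,:640]
    p=cv2.undistortPoints(np.stack([u,v],-1).reshape(-1,1,2).astype(float),c['K'],c['D']).reshape(480,640,2)
    X=np.stack([p[...,0]*d,-p[...,1]*d,-d],-1)
    W=X@c['T'][:3,:3].T+c['T'][:3,3]; W[d==0]=np.nan
    return W
def proj(f,P):
    c=np.load(f'pics/{f}_c.npz');Ti=np.linalg.inv(c['T']);X=np.atleast_2d(P)@Ti[:3,:3].T+Ti[:3,3]
    X=X*[1,-1,-1]
    return cv2.projectPoints(X,np.zeros(3),np.zeros(3),c['K'],c['D'])[0].reshape(-1,2)
E
python3 - <<'E'
from h import *
snap('scene','s0');snap('top','t0')
for f in('s0','t0'):
    c=np.load(f'pics/{f}_c.npz');print(c['T'].round(3),c['K'],c['D'])
print(r.read_state())
E
```

```text
[[ 0.499  0.347 -0.794 -0.459]
 [-0.866  0.222 -0.448 -0.303]
 [ 0.02   0.911  0.411  0.662]
 [ 0.     0.     0.     1.   ]] [[565.15673053   0.         323.18739081]
 [  0.         565.15673053 240.73582472]
 [  0.           0.           1.        ]] [-0.15440234  0.          0.          0.          0.        ]
[[ 1.000e-03  9.880e-01 -1.550e-01  3.980e-01]
 [-1.000e+00  1.000e-03 -1.000e-03  2.940e-01]
 [-1.000e-03  1.550e-01  9.880e-01  1.139e+00]
 [ 0.000e+00  0.000e+00  0.000e+00  1.000e+00]] [[438.93394236   0.         318.47690202]
 [  0.         438.93394236 248.94670366]
 [  0.           0.           1.        ]] [-0.04368837  0.          0.          0.          0.        ]
{'clock': 0.1, 'joint_positions': array([-1.28201975e+00,  3.20219445e-01,  1.56553999e+00, -1.49453547e-05,
        1.25741796e+00, -1.99649942e-02]), 'joint_velocities': array([-0.0019232 , -0.0037703 , -0.00307348, -0.0004823 , -0.00024266,
        0.00136682]), 'tau': array([-1.44338405e-04, -4.13331449e+01, -2.32510847e+01,  7.28241820e-02,
        4.21863911e-02, -5.81890777e-05]), 'tcp_pos': array([ 0.17460586, -0.54737306,  0.21321588]), 'eef_rot': array([ 9.88107808e-01,  1.53760633e-01, -1.13221979e-04, -7.84274377e-04]), 'ft_force': array([ 0.44112943, -0.37190494,  0.11389938]), 'ft_torque': array([-0.03435978,  0.03050943, -0.0304992 ]), 'grip_force': 0.0, 'finger_gap': 1.0001359849628628}
```

View pics/s0.png

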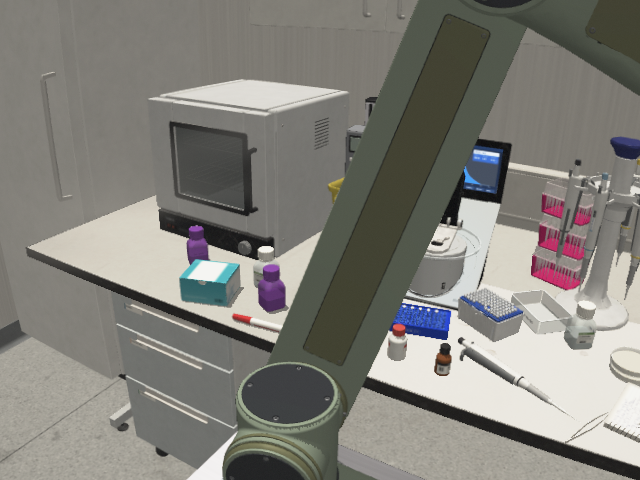

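View pics/t0.png

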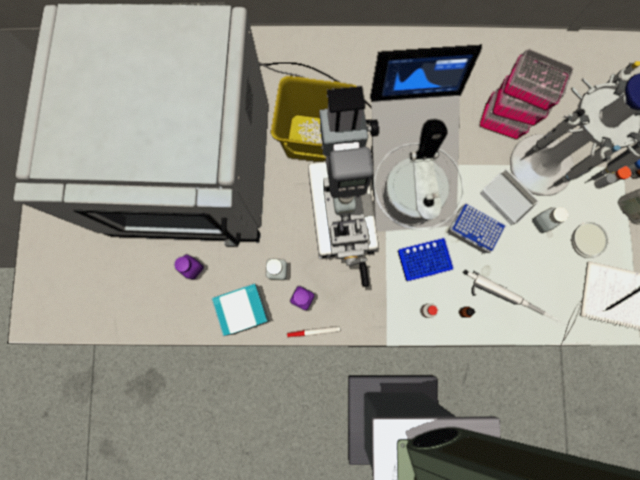

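The scene view is blocked by the arm. In the top view the stand is at about (347,205), with the crank handle at (365,273). The white next_bottle is at (277,268), the purple look-alikes at (187,266) and (303,297), the carton at (240,310), the buffer bottle at (429,311) and the brown bottle at (466,312). The bottle to clamp is under the gauge at about (350,180).

Run:
```python
from h import *
im=cv2.imread('pics/t0.png'); c=im[130:300,290:400]
cv2.imwrite('pics/t0c.png',cv2.resize(c,None,fx=3.5,fy=3.5,interpolation=cv2.INTER_CUBIC))
W=cloud('t0')
for u,v in[(350,165),(335,163),(365,185),(345,100),(345,130),(320,200),(316,170),(322,253),(372,248),(365,273),(362,262),(277,268),(303,297),(240,310),(429,311),(350,215),(350,230),(350,240)]:
    print((u,v),W[v,u].round(3))
# housing top plane
m=(abs(W[...,2]-0.07)<0.006)&(np.abs(W[...,1]-.22)<.2)
P=W[m][:,:2].astype(np.float32);print(len(P)); print(cv2.minAreaRect(P),P.min(0),P.max(0))
```

```text
(350, 165) [0.673 0.238 0.375]
(335, 163) [0.676 0.265 0.376]
(365, 185) [0.652 0.205 0.32 ]
(345, 100) [0.772 0.249 0.427]
(345, 130) [0.758 0.244 0.336]
(320, 200) [0.691 0.292 0.067]
(316, 170) [0.769 0.302 0.069]
(322, 253) [0.556 0.287 0.066]
(372, 248) [0.569 0.162 0.063]
(365, 273) [0.5   0.188 0.135]
(362, 262) [0.525 0.195 0.132]
(277, 268) [0.515 0.394 0.097]
(303, 297) [0.447 0.332 0.095]
(240, 310) [0.416 0.487 0.061]
(429, 311) [0.414 0.027 0.068]
(350, 215) [0.645 0.219 0.096]
(350, 230) [0.599 0.222 0.141]
(350, 240) [0.575 0.223 0.144]
2478
((0.6709291338920593, 0.21970999240875244), (1.0644984245300293, 0.3990662097930908), 0.02967766299843788) [0.13877766 0.02004248] [1.2032006  0.41951758]
```

View pics/t0c.png

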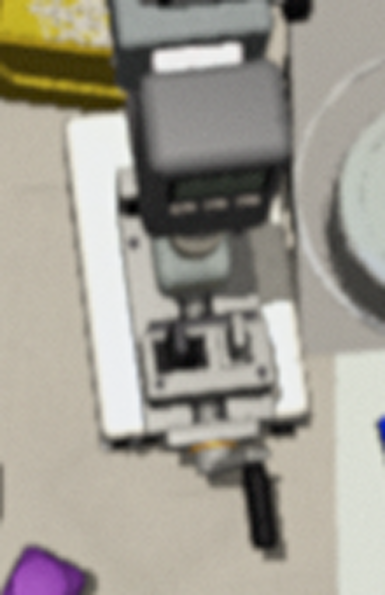

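```bash
cat >> h.py <<'E'
def pose(yaw,lean):  # tool x along stand x (tilted), z down, hand leaning back to crank side by lean deg
    z=np.array([np.sin(np.radians(lean)),0,-np.cos(np.radians(lean))]); y=np.array([0,-1.,0])
    M=np.stack([np.cross(y,z),y,z],1)
    return R.from_euler('z',yaw)*R.from_matrix(M)
def delta(p,q):
    s=r.read_state(); q0=R.from_quat(s['eef_rot'])
    print('shift mm',(q0.inv().apply(np.array(p)-s['tcp_pos'])*1000).round(1),'rot deg',np.degrees((q0.inv()*q).as_rotvec()).round(2))
E
python3 - <<'E'
from h import *
print(np.array(r.camera_model('wrist')['hand_eye']).round(3),r.camera_model('wrist')['fovy'])
W=cloud('t0')
def rect(lo,hi,n):
    m=np.all((W>lo)&(W<hi),-1);P=W[m].astype(np.float32);print(n,len(P),np.median(P,0).round(3),cv2.minAreaRect(P[:,:2]))
rect([.6,.15,.365],[.8,.3,.39],'gauge')
rect([.53,.16,.136],[.63,.28,.152],'jaw')
rect([.45,.15,.10],[.53,.23,.145],'handle')
rect([.53,.16,.16],[.64,.28,.215],'plates')
rect([.60,.15,.09],[.70,.3,.11],'rail')
c=np.load('pics/t0_c.npz')
def plane(u,v,z):
    p=cv2.undistortPoints(np.array([[[u,v]]],float),c['K'],c['D'])[0,0];d=c['T'][:3,:3]@[p[0],-p[1],-1];o=c['T'][:3,3]
    return (o+d*(z-o[2])/d[2]).round(4)
f=lambda a,b,z:plane(290+a/3.5,130+b/3.5,z)
for a,b,z in[(68,122,.07),(103,437,.07),(305,418,.07),(252,465,.13),(266,545,.13),(150,398,.145),(270,380,.145),(172,330,.205),(238,330,.205)]:print(a,b,f(a,b,z))
delta([.40,.17,.40],pose(.09,30))
E
```

```text
[[ 0.     0.967  0.254  0.072]
 [ 1.    -0.     0.001  0.   ]
 [ 0.001  0.254 -0.967 -0.171]
 [ 0.     0.     0.     1.   ]] 65.31384283309433Traceback (most recent call last):
  File "<stdin>", line 6, in <module>
  File "<stdin>", line 5, in rect
cv2.error: OpenCV(4.12.0) /io/opencv/modules/imgproc/src/convhull.cpp:143: error: (-215:Assertion failed) total >= 0 && (depth == CV_32F || depth == CV_32S) in function 'convexHull'
```

Run:
```python
from h import *
W=cloud('t0')
def rect(lo,hi,n):
    m=np.all((W>lo)&(W<hi),-1);P=W[m].astype(np.float32);print(n,len(P))
    if len(P):print(np.median(P,0).round(3),cv2.minAreaRect(np.ascontiguousarray(P[:,:2])))
rect([.6,.15,.365],[.8,.3,.39],'gauge')
rect([.53,.16,.136],[.63,.28,.152],'jaw')
rect([.45,.15,.10],[.53,.23,.145],'handle')
rect([.53,.16,.16],[.64,.28,.215],'plates')
rect([.60,.15,.09],[.70,.3,.11],'rail')
c=np.load('pics/t0_c.npz')
def plane(u,v,z):
    p=cv2.undistortPoints(np.array([[[u,v]]],float),c['K'],c['D'])[0,0];d=c['T'][:3,:3]@[p[0],-p[1],-1];o=c['T'][:3,3]
    return (o+d*(z-o[2])/d[2]).round(4)
f=lambda a,b,z:plane(290+a/3.5,130+b/3.5,z)
for a,b,z in[(68,122,.07),(103,437,.07),(305,418,.07),(252,465,.13),(266,545,.13),(150,398,.145),(270,380,.145),(172,330,.205),(238,330,.205)]:print(a,b,f(a,b,z))
delta([.40,.17,.40],pose(.09,30))
```

```text
gauge 1491
[0.679 0.238 0.376] ((0.7153187394142151, 0.2391238957643509), (0.13556890189647675, 0.07830362766981125), 6.051669120788574)
jaw 679
[0.594 0.225 0.143] ((0.5774083733558655, 0.22228193283081055), (0.09698928892612457, 0.08641069382429123), 6.259411811828613)
handle 218
[0.502 0.192 0.13 ] ((0.5030171275138855, 0.19235950708389282), (0.06723819673061371, 0.028379634022712708), 21.327857971191406)
plates 128
[0.597 0.244 0.201] ((0.5984101295471191, 0.22935405373573303), (0.020792700350284576, 0.04830675944685936), 7.583290100097656)
rail 514
[0.653 0.255 0.099] ((0.6554141044616699, 0.23179477453231812), (0.10058947652578354, 0.0902504101395607), 7.0771050453186035)
68 122 [0.7823 0.3185 0.07  ]
103 437 [0.5509 0.2929 0.07  ]
305 418 [0.5646 0.1506 0.07  ]
252 465 [0.5237 0.1943 0.13  ]
266 545 [0.4708 0.1859 0.13  ]
150 398 [0.5661 0.2621 0.145 ]
270 380 [0.5782 0.1832 0.145 ]
172 330 [0.5988 0.2502 0.205 ]
238 330 [0.5989 0.2092 0.205 ]
shift mm [ 432.7 -615.3 -185.8] rot deg [-3.37 29.89 12.22]
```

Request:
play_rows([
  [0,0,-0.05,0,0,0],
  [0.04,-0.05,-0.1,0,0,0],
  [0.08,-0.09,-0.12,0,0,0],
  [0.12,-0.13,-0.13,0,0,0],
  [0.15,-0.17,-0.14,0,0,0],
  [0.18,-0.21,-0.15,0,0,0],
  [0.21,-0.25,-0.16,0,0,0],
  [0.24,-0.29,-0.17,0,0,0],
  [0.27,-0.33,-0.18,0,0,0],
  [0.3,-0.37,-0.186,0,0,0],
  [0.33,-0.41,-0.186,0,0,0],
  [0.36,-0.45,-0.186,0,0,0],
])

```text
clock: 1.3
tcp_pos: [0.3642, -0.0559, 0.3982]
eef_rot: [0.988, 0.154, 0.001, 0.0]
ft_force: [0.5, -0.5, -0.0]
finger_gap: 0.997
grip_force: 0.0
```

Request:
play_rows([
  [0.03,-0.04,0,0,6,2],
  [0.05,-0.08,0,0,12,5],
  [0.07,-0.12,0,-1,18,7],
  [0.073,-0.165,0,-2,24,10],
  [0.073,-0.165,0,-3,30,13],
  [0.073,-0.165,0,-3,30,13],
  [0.073,-0.165,0,-3,30,13],
])

```text
clock: 2.0
tcp_pos: [0.383, 0.1218, 0.3979]
eef_rot: [0.965, 0.038, 0.259, -0.014]
ft_force: [-0.6, -1.2, 0.4]
finger_gap: 1.0
grip_force: 0.0
```

Run:
```python
from h import *
s=r.read_state();print(s['clock'],s['tcp_pos'],s['joint_positions'],s['ft_force'])
snap('wrist','w1')
delta([.40,.17,.40],pose(.11,30))
```

```text
2.0 [0.38303049 0.12177501 0.39792131] [ 0.40851516 -0.30434147  1.85402823 -0.17480109  1.09543269  1.94042201] [-0.55715209 -1.19144907  0.39847609]
shift mm [ 17.7 -47.2   8.8] rot deg [ 0.49 -0.07 -1.74]
```

View pics/w1.png

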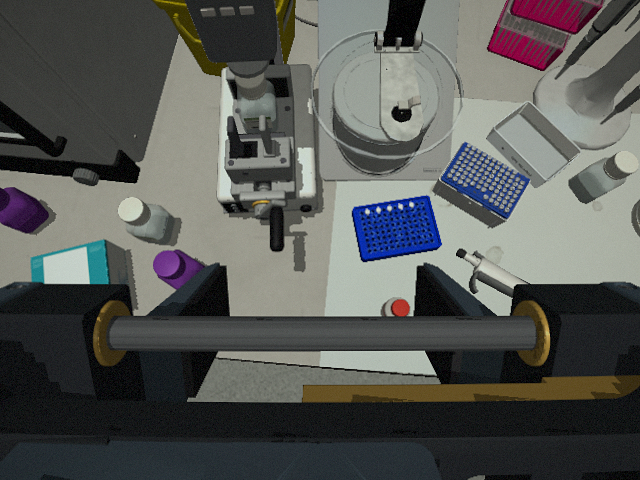

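The wrist view shows the vise at about (262,150). The clamp bottle under the platen is at (254,95), grey-white rather than purple. The black lever plate is at (234,140), the steel post at (264,138) and the crank handle at (277,228). Next I'll take a close crop with depth.

Run:
```python
from h import *
im=cv2.imread('pics/w1.png');cv2.imwrite('pics/w1c.png',cv2.resize(im[50:260,205:325],None,fx=2.8,fy=2.8,interpolation=cv2.INTER_CUBIC))
W=cloud('w1')
def rect(lo,hi,n):
    m=np.all((W>lo)&(W<hi),-1);P=W[m].astype(np.float32);print(n,len(P))
    if len(P):print(np.median(P,0).round(3),P.min(0).round(3),P.max(0).round(3),cv2.minAreaRect(np.ascontiguousarray(P[:,:2])))
rect([.56,.16,.138],[.635,.28,.149],'jaw')
rect([.45,.15,.10],[.53,.23,.145],'handle')
rect([.56,.235,.160],[.64,.28,.215],'lever')
rect([.56,.16,.160],[.64,.235,.215],'post')
rect([.635,.18,.150],[.72,.27,.21],'bottle')
rect([.635,.16,.138],[.76,.29,.149],'fixedjaw')
rect([.53,.1,.066],[.8,.33,.074],'housing')
for u,v in[(234,125),(264,122),(250,90),(277,215),(277,240)]:print(u,v,W[v,u].round(3))
```

```text
jaw 1972
[0.592 0.226 0.144] [0.569 0.181 0.138] [0.629 0.271 0.149] ((0.599420964717865, 0.22583530843257904), (0.053639646619558334, 0.0861005187034607), 7.566598892211914)
handle 681
[0.501 0.191 0.132] [0.471 0.179 0.1  ] [0.53  0.22  0.135] ((0.5045556426048279, 0.19311821460723877), (0.06750182807445526, 0.029979843646287918), 23.644699096679688)
lever 315
[0.591 0.246 0.195] [0.586 0.242 0.16 ] [0.609 0.253 0.208] ((0.5973327159881592, 0.2473769634962082), (0.010227947495877743, 0.022294828668236732), 88.59207916259766)
post 292
[0.595 0.208 0.195] [0.591 0.205 0.16 ] [0.614 0.215 0.207] ((0.6021094918251038, 0.20992940664291382), (0.02290704846382141, 0.007884412072598934), 6.081830978393555)
bottle 1411
[0.657 0.231 0.167] [0.645 0.209 0.15 ] [0.695 0.26  0.21 ] ((0.670195460319519, 0.2356165647506714), (0.04673197865486145, 0.049548931419849396), 7.784480094909668)
fixedjaw 709
[0.715 0.218 0.145] [0.644 0.16  0.138] [0.737 0.285 0.149] ((0.6929910778999329, 0.21785585582256317), (0.08710720390081406, 0.12710624933242798), 9.009611129760742)
housing 3867
[0.675 0.184 0.07 ] [0.544 0.111 0.066] [0.8   0.322 0.074] ((0.6758434772491455, 0.21163606643676758), (0.2531285285949707, 0.19585897028446198), 7.3098602294921875)
234 125 [0.6   0.244 0.198]
264 122 [0.602 0.208 0.205]
250 90 [0.653 0.233 0.194]
277 215 [0.515 0.191 0.134]
277 240 [0.483 0.188 0.133]
```

View pics/w1c.png

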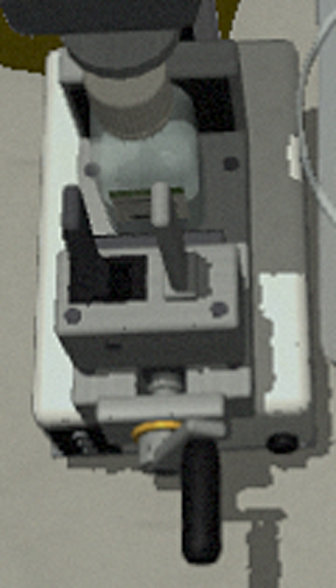

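Run:
```python
from h import *
q=pose(.115,40)
T=np.array([.6094,.2237,.162]); delta(T-.10*q.as_matrix()[:,2],q)
W=cloud('t0');m=np.all((W>[.55,.15,.25])&(W<[.8,.3,.39]),-1);P=W[m]
S=R.from_euler('z',-.115).apply(P-[.6005,.223,0]); print('gauge front rel grip',np.percentile(S,[0,1,5],0))
```

```text
shift mm [ 65.5 -80.6 223.2] rot deg [ 0.81  9.93 -1.93]
gauge front rel grip [[ 0.04621537 -0.06866785  0.25003709]
 [ 0.04721307 -0.06392585  0.25784344]
 [ 0.04841733 -0.03982874  0.28150229]]
```

Request:
play_rows([
  [0.01,-0.02,0.04,0,3,0],
  [0.02,-0.04,0.08,0.3,6,-1],
  [0.04,-0.06,0.12,0.8,10,-2],
  [0.055,-0.08,0.16,0.8,10,-2],
  [0.0655,-0.0806,0.2,0.8,10,-2],
  [0.0655,-0.0806,0.2232,0.8,10,-2],
  [0.0655,-0.0806,0.2232,0.8,10,-2],
  [0.0655,-0.0806,0.2232,0.8,10,-2],
])

```text
clock: 2.85
tcp_pos: [0.5467, 0.2151, 0.2381]
eef_rot: [0.938, 0.053, 0.342, -0.019]
ft_force: [0.5, -0.0, 1.3]
finger_gap: 0.996
grip_force: 0.0
```

Run:
```python
from h import *
snap('wrist','w2')
W=cloud('w2')
def rect(lo,hi,n):
    m=np.all((W>lo)&(W<hi),-1);P=W[m].astype(np.float32);print(n,len(P))
    if len(P):print(np.median(P,0).round(3),P.min(0).round(3),P.max(0).round(3),cv2.minAreaRect(np.ascontiguousarray(P[:,:2])))
rect([.57,.235,.160],[.64,.28,.215],'lever')
rect([.57,.16,.160],[.64,.23,.215],'post')
rect([.56,.16,.138],[.635,.28,.149],'jaw')
q=pose(.115,40);delta([.6094,.2237,.162],q)
```

```text
lever 726
[0.591 0.247 0.203] [0.587 0.242 0.16 ] [0.609 0.253 0.207] ((0.597686231136322, 0.2474871128797531), (0.021793372929096222, 0.010880056768655777), 0.6054793000221252)
post 693
[0.595 0.21  0.203] [0.592 0.205 0.16 ] [0.613 0.215 0.207] ((0.6024855971336365, 0.21012142300605774), (0.021885259076952934, 0.008020550943911076), 7.148775100708008)
jaw 5617
[0.592 0.226 0.144] [0.57  0.181 0.138] [0.63  0.27  0.149] ((0.6001786589622498, 0.2259034663438797), (0.05291598662734032, 0.08614777773618698), 6.8473711013793945)
shift mm [ -1.3  -1.  100. ] rot deg [ 0.09 -0.16 -0.07]
```

View pics/w2.png

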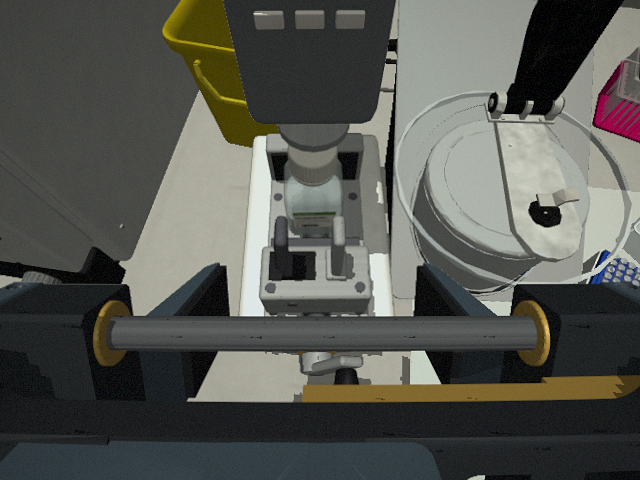

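The lever is at (281,248) and the post at (338,248), both between the open fingers. They measure the same as before, so I'm descending along the tool axis.

Request:
play_rows([
  [-0.001,-0.001,0.03,0,0,0],
  [-0.001,-0.001,0.055,0,0,0],
  [-0.001,-0.001,0.075,0,0,0],
  [-0.001,-0.001,0.09,0,0,0],
  [-0.001,-0.001,0.1,0,0,0],
  [-0.001,-0.001,0.1,0,0,0],
])

```text
clock: 3.5
tcp_pos: [0.6117, 0.2217, 0.167]
eef_rot: [0.94, 0.056, 0.337, -0.022]
ft_force: [-0.1, -0.2, -0.1]
finger_gap: 0.998
grip_force: 0.0
```

Request:
play_rows([
  [0,0,0,0,0,0],
  [0,0,0,0,0,0],
  [0,0,0,0,0,0],
  [0,0,0,0,0,0],
  [0,0,0,0,0,0],
  [0,0,0,0,0,0],
  [0,0,0,0,0,0],
  [0,0,0,0,0,0],
], claw=0.02, squeeze=28)

```text
clock: 4.3
tcp_pos: [0.6115, 0.2275, 0.1682]
eef_rot: [0.939, 0.058, 0.339, -0.028]
ft_force: [-3.3, 11.9, -0.5]
finger_gap: 0.441
grip_force: 28.8
```

Request:
play_rows([
  [0,0.002,0,0,0,0],
  [0,0.004,0,0,0,0],
  [0,0.004,0,0,0,0],
  [0,0.004,0,0,0,0],
  [0,0.004,0,0,0,0],
], squeeze=35)

```text
clock: 4.8
tcp_pos: [0.612, 0.2273, 0.1683]
eef_rot: [0.938, 0.059, 0.34, -0.032]
ft_force: [-4.3, 24.2, -3.9]
finger_gap: 0.443
grip_force: 34.7
```

Request:
play_rows([
  [0.002,-0.003,0.0015,0,0,0],
  [0.004,-0.004,0.003,0,0,0],
  [0.007,-0.004,0.006,0,0,0],
  [0.01,-0.004,0.0085,0,0,0],
  [0.0135,-0.004,0.0115,0,0,0],
  [0.0155,-0.004,0.013,0,0,0],
  [0.0155,-0.004,0.013,0,0,0],
], squeeze=32)

```text
clock: 5.5
tcp_pos: [0.6321, 0.23, 0.1682]
eef_rot: [0.939, 0.057, 0.339, -0.028]
ft_force: [0.3, 12.7, -2.4]
finger_gap: 0.444
grip_force: 32.8
```

Run:
```python
from h import *
snap('wrist','w3')
W=cloud('w3')
def rect(lo,hi,n):
    m=np.all((W>lo)&(W<hi),-1);P=W[m].astype(np.float32);print(n,len(P))
    if len(P):print(np.median(P,0).round(3),P.min(0).round(3),P.max(0).round(3),cv2.minAreaRect(np.ascontiguousarray(P[:,:2])))
rect([.57,.16,.138],[.67,.28,.149],'jaw')
im=cv2.imread('pics/w3.png');cv2.imwrite('pics/w3c.png',cv2.resize(im[100:320,200:440],None,fx=2.5,fy=2.5))
```

```text
jaw 4172
[0.606 0.227 0.144] [0.592 0.2   0.138] [0.65  0.257 0.149] ((0.6231663823127747, 0.2283875048160553), (0.05739234760403633, 0.05268770083785057), 4.643211841583252)
```

View pics/w3c.png

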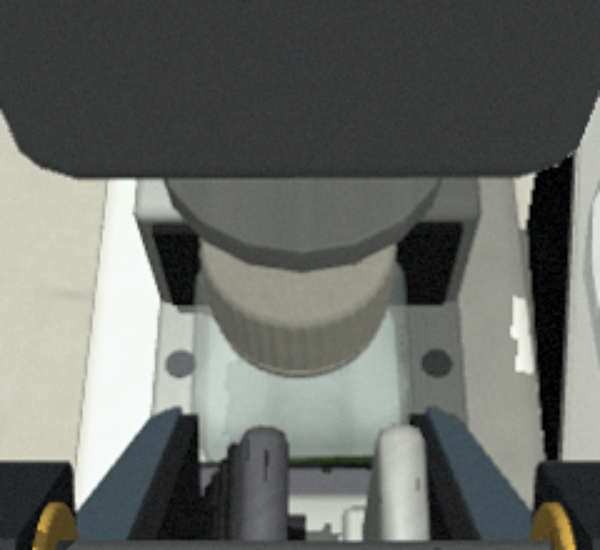

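The jaw slid 20 mm at almost no force, and the lever is visibly squeezed in at (262,480) in the crop. I'm continuing.

Request:
play_rows([
  [0.002,0,0.0015,0,0,0],
  [0.005,0,0.004,0,0,0],
  [0.0085,0,0.007,0,0,0],
  [0.012,0,0.01,0,0,0],
  [0.0145,0,0.012,0,0,0],
  [0.0145,0,0.012,0,0,0],
])

```text
clock: 6.15
tcp_pos: [0.6485, 0.232, 0.1682]
eef_rot: [0.939, 0.057, 0.338, -0.028]
ft_force: [-17.7, 12.4, 9.3]
finger_gap: 0.44
grip_force: 33.1
```

Run:
```python
from h import *
snap('wrist','w4')
W=cloud('w4')
def rect(lo,hi,n):
    m=np.all((W>lo)&(W<hi),-1);P=W[m].astype(np.float32);print(n,len(P))
    if len(P):
        S=R.from_euler('z',-.115).apply(P-[.601,.224,0]);print(n,np.percentile(S,[1,50,99],0).round(4).tolist())
rect([.57,.16,.138],[.67,.28,.149],'jaw')
rect([.69,.16,.125],[.76,.29,.149],'fixedjaw')
rect([.645,.18,.150],[.72,.27,.20],'bottle')
im=cv2.imread('pics/w4.png');cv2.imwrite('pics/w4c.png',cv2.resize(im[100:320,200:440],None,fx=2.5,fy=2.5))
```

```text
jaw 3928
jaw [[0.0115, -0.0219, 0.1411], [0.0207, 0.0009, 0.1443], [0.061, 0.0274, 0.1485]]
fixedjaw 1009
fixedjaw [[0.0821, -0.079, 0.1253], [0.1089, -0.0695, 0.1362], [0.1324, 0.0463, 0.1434]]
bottle 4465
bottle [[0.0451, -0.0259, 0.1513], [0.0673, 0.0018, 0.166], [0.0869, 0.03, 0.1987]]
```

View pics/w4c.png

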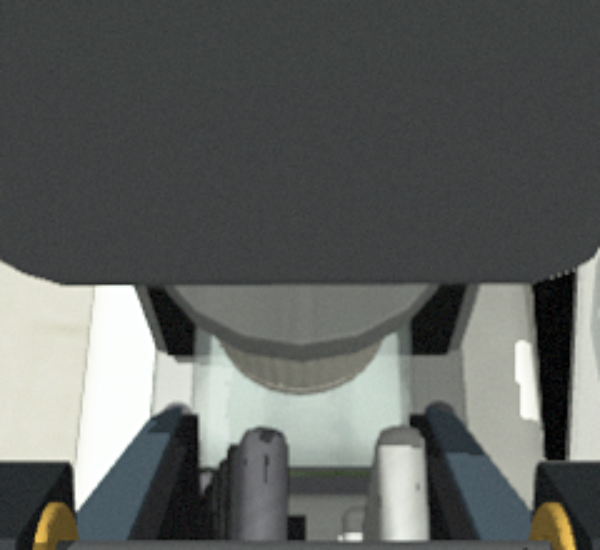

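Contact is at −17.7 N after about 37 mm. That fits the expected gap plus bottle shift, since the plate-to-fixed-jaw opening is now about 45 mm. I'll ease the push a little and let go.

Request:
play_rows([
  [-0.001,0,-0.001,0,0,0],
  [-0.001,0,-0.001,0,0,0],
  [-0.001,0,-0.001,0,0,0],
])

```text
clock: 6.5
tcp_pos: [0.6474, 0.2319, 0.1682]
eef_rot: [0.939, 0.057, 0.338, -0.028]
ft_force: [-12.3, 13.1, 5.6]
finger_gap: 0.44
grip_force: 33.0
```

Request:
play_rows([
  [0,0,0,0,0,0],
  [0,0,0,0,0,0],
  [0,0,0,0,0,0],
  [0,0,0,0,0,0],
  [0,0,0,0,0,0],
  [0,0,0,0,0,0],
], claw=0.0912)

```text
clock: 7.1
tcp_pos: [0.6484, 0.2263, 0.1666]
eef_rot: [0.94, 0.057, 0.337, -0.022]
ft_force: [0.4, -0.5, 0.4]
finger_gap: 0.936
grip_force: 0.0
```

Run:
```python
from h import *
snap('wrist','w5')
W=cloud('w5')
def rect(lo,hi,n):
    m=np.all((W>lo)&(W<hi),-1);P=W[m].astype(np.float32)
    S=R.from_euler('z',-.115).apply(P-[.601,.224,0]);print(n,len(P),np.percentile(S,[1,50,99],0).round(4).tolist())
rect([.57,.16,.138],[.67,.28,.149],'jaw')
rect([.60,.235,.160],[.66,.28,.207],'lever')
rect([.60,.16,.160],[.66,.225,.207],'post')
```

```text
jaw 8342 [[0.0096, -0.0389, 0.1403], [0.0216, 0.0026, 0.1443], [0.0609, 0.0433, 0.1481]]
lever 3484 [[0.0042, 0.0243, 0.1694], [0.0383, 0.0395, 0.1989], [0.0588, 0.0489, 0.2067]]
post 3114 [[0.0056, -0.0551, 0.1668], [0.0383, -0.0457, 0.2005], [0.0532, -0.0096, 0.2067]]
```

Request:
play_rows([
  [0,0,-0.03,0,0,0],
  [0,0,-0.07,0,0,0],
  [0,0,-0.115,0,0,0],
  [0,0,-0.16,0,-4,0],
  [-0.02,0,-0.2,0,-10,0],
  [-0.04,0,-0.22,0,-10,0],
  [-0.04,0,-0.22,0,-10,0],
])

```text
clock: 7.85
tcp_pos: [0.4773, 0.2047, 0.3131]
eef_rot: [0.965, 0.058, 0.255, -0.018]
ft_force: [-0.1, 0.6, -0.4]
finger_gap: 0.997
grip_force: 0.0
```

Run:
```python
from h import *
s=r.read_state();print(s['tcp_pos'],s['clock'],s['ft_force'])
snap('wrist','w6')
W=cloud('w6')
def rect(lo,hi,n):
    m=np.all((W>lo)&(W<hi),-1);P=W[m].astype(np.float32)
    S=R.from_euler('z',-.115).apply(P-[.601,.224,0]);print(n,len(P),np.percentile(S,[1,10,50,90,99],0).round(4).tolist())
rect([.57,.16,.138],[.67,.28,.149],'jaw')
rect([.60,.25,.160],[.66,.275,.21],'lever')
rect([.60,.20,.160],[.66,.225,.21],'post')
rect([.45,.15,.118],[.515,.23,.145],'handle')
im=cv2.imread('pics/w6.png');cv2.imwrite('pics/w6c.png',cv2.resize(im[60:360,200:440],None,fx=2,fy=2))
q=pose(.115,30)
m=R.from_euler('z',.115).apply([-.112,-.0216,0])+[.601,.224,.1245]
T=m+.019*q.as_matrix()[:,2];print('T',T);delta(T-.08*q.as_matrix()[:,2],q)
```

```text
[0.47731073 0.20465863 0.31305471] 7.85 [-0.06130718  0.59881983 -0.43326119]
jaw 3183 [[0.0099, -0.0397, 0.1388], [0.012, -0.0325, 0.1427], [0.0289, 0.0026, 0.1443], [0.0553, 0.0362, 0.1458], [0.0609, 0.0442, 0.1487]]
lever 455 [[0.0246, 0.0243, 0.1609], [0.0252, 0.0245, 0.1695], [0.0279, 0.0277, 0.1958], [0.0413, 0.0315, 0.2053], [0.045, 0.033, 0.2065]]
post 382 [[0.0248, -0.0175, 0.1607], [0.0253, -0.0168, 0.1678], [0.0274, -0.0136, 0.2019], [0.0417, -0.0105, 0.2053], [0.0456, -0.0097, 0.206]]
handle 628 [[-0.1207, -0.0303, 0.1242], [-0.1178, -0.0281, 0.1277], [-0.1053, -0.0209, 0.1323], [-0.092, -0.0133, 0.134], [-0.0889, -0.0124, 0.1347]]
T [0.50165556 0.19078114 0.10804552]
shift mm [-82.6  17.2 108. ] rot deg [-0.41  0.46  0.22]
```

View pics/w6c.png

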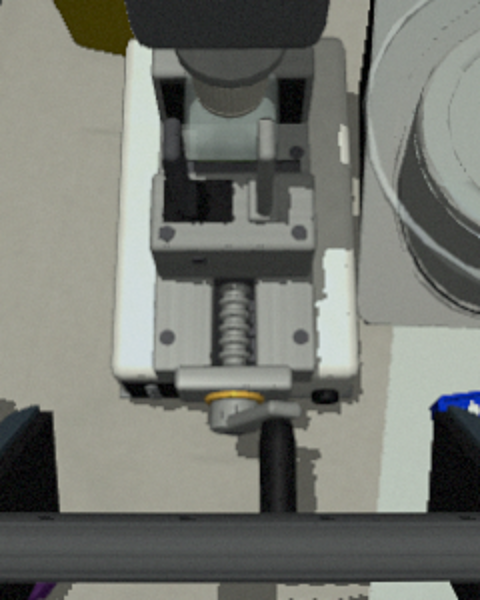

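The jaw now sits against the bottle, and the lever is back at its rest width (outer face +33 mm). The handle at (277,460) in the crop agrees with a 45 mm radius at an angle of about 0.5 rad. I'm moving to the handle.

Request:
play_rows([
  [-0.03,0.006,0.03,0,0,0],
  [-0.06,0.012,0.065,0,0,0],
  [-0.0825,0.017,0.1,0,0,0],
  [-0.0825,0.017,0.108,0,0,0],
  [-0.0825,0.017,0.108,0,0,0],
])

```text
clock: 8.4
tcp_pos: [0.4634, 0.1867, 0.1755]
eef_rot: [0.966, 0.058, 0.253, -0.017]
ft_force: [-0.2, -0.0, 1.2]
finger_gap: 1.0
grip_force: 0.0
```

Run:
```python
from h import *
delta([.50165,.19078,.108],pose(.115,30))
```

```text
shift mm [ 0.5  0.8 77.7] rot deg [-0.33  0.67  0.24]
```

Request:
play_rows([
  [0,0.001,0.03,0,0,0],
  [0,0.001,0.055,0,0,0],
  [0,0.001,0.07,0,0,0],
  [0,0.001,0.078,0,0,0],
  [0,0.001,0.078,0,0,0],
])

```text
clock: 8.9
tcp_pos: [0.5024, 0.1912, 0.1094]
eef_rot: [0.965, 0.058, 0.254, -0.017]
ft_force: [-0.6, -0.7, -0.2]
finger_gap: 1.003
grip_force: 0.0
```

Request:
play_rows([
  [0,0,0,0,0,0],
  [0,0,0,0,0,0],
  [0,0,0,0,0,0],
  [0,0,0,0,0,0],
  [0,0,0,0,0,0],
  [0,0,0,0,0,0],
  [0,0,0,0,0,0],
  [0,0,0,0,0,0],
], claw=0.01, squeeze=18)

```text
clock: 9.7
tcp_pos: [0.5004, 0.1906, 0.1084]
eef_rot: [0.965, 0.058, 0.253, -0.017]
ft_force: [-0.8, 0.8, -0.3]
finger_gap: 0.333
grip_force: 0.0
```

Request:
play_rows([
  [0,0,0,0,0,0],
  [0,0,0,0,0,0],
  [0,0,0,0,0,0],
  [0,0,0,0,0,0],
])

```text
clock: 10.1
tcp_pos: [0.5005, 0.1906, 0.1083]
eef_rot: [0.965, 0.058, 0.253, -0.017]
ft_force: [0.7, 1.3, -0.8]
finger_gap: 0.193
grip_force: 18.0
```

```bash
cat >> h.py <<'E'
def circ(p0,p1,n=12,lean=29.4,rad=45):
    s,c=np.sin(np.radians(lean)),np.cos(np.radians(lean))
    for p in np.linspace(p0,p1,n+1)[1:]:
        Y=-rad*(np.sin(np.radians(p))-np.sin(np.radians(p0)));Z=rad*(np.cos(np.radians(p))-np.cos(np.radians(p0)))
        print(round(p),[round(x/1000,4) for x in (s*Z,-Y,-c*Z)])
def where():
    s=r.read_state();q=R.from_quat(s['eef_rot']).as_matrix()
    g=R.from_euler('z',-.115).apply(s['tcp_pos']-.019*q[:,2]-[.601,.224,.085])
    print('grasp rel axis',g.round(4),'phi',np.degrees(np.arctan2(-g[1],g[2])).round(1),'rad',np.hypot(g[1],g[2]).round(4),s['finger_gap'],s['ft_force'].round(1),s['clock'])
E
python3 -c "
from h import *
where();circ(28,118,6);circ(118,298)"
```

```text
grasp rel axis [-0.113  -0.0217  0.0398] phi 28.6 rad 0.0454 0.19271331780555295 [ 0.7  1.3 -0.8] 10.1
43 [np.float64(-0.0033), np.float64(0.0096), np.float64(0.0059)]
58 [np.float64(-0.0078), np.float64(0.017), np.float64(0.0138)]
73 [np.float64(-0.013), np.float64(0.0219), np.float64(0.0232)]
88 [np.float64(-0.0187), np.float64(0.0238), np.float64(0.0332)]
103 [np.float64(-0.0245), np.float64(0.0227), np.float64(0.0434)]
118 [np.float64(-0.0299), np.float64(0.0186), np.float64(0.053)]
133 [np.float64(-0.0047), np.float64(-0.0068), np.float64(0.0083)]
148 [np.float64(-0.0084), np.float64(-0.0159), np.float64(0.0148)]
163 [np.float64(-0.0108), np.float64(-0.0266), np.float64(0.0191)]
178 [np.float64(-0.0117), np.float64(-0.0382), np.float64(0.0208)]
193 [np.float64(-0.0112), np.float64(-0.0499), np.float64(0.0198)]
208 [np.float64(-0.0091), np.float64(-0.0609), np.float64(0.0162)]
223 [np.float64(-0.0058), np.float64(-0.0704), np.float64(0.0103)]
238 [np.float64(-0.0013), np.float64(-0.0779), np.float64(0.0024)]
253 [np.float64(0.0039), np.float64(-0.0828), np.float64(-0.0069)]
268 [np.float64(0.0096), np.float64(-0.0847), np.float64(-0.017)]
283 [np.float64(0.0153), np.float64(-0.0836), np.float64(-0.0272)]
298 [np.float64(0.0207), np.float64(-0.0795), np.float64(-0.0368)]
```

Gripped (17.6 mm), and the radius checks at 45.4 mm. Turning the crank.

Request:
play_rows([
  [-0.0033,0.0096,0.0059,0,0,0],
  [-0.0078,0.017,0.0138,0,0,0],
  [-0.013,0.0219,0.0232,0,0,0],
  [-0.0187,0.0238,0.0332,0,0,0],
  [-0.0245,0.0227,0.0434,0,0,0],
  [-0.0299,0.0186,0.053,0,0,0],
])

```text
clock: 10.7
tcp_pos: [0.5035, 0.1706, 0.0541]
eef_rot: [0.967, 0.062, 0.245, -0.022]
ft_force: [-17.0, 9.0, 5.3]
finger_gap: 0.194
grip_force: 18.0
```

```bash
python3 -c "
from h import *
where()"
```

```text
grasp rel axis [-0.112  -0.0422 -0.0142] phi 108.6 rad 0.0446 0.19416774989889002 [-17.    9.    5.3] 10.7
```

Request:
play_rows([
  [-0.0065,-0.0068,0.0073,0,0,0],
  [-0.0102,-0.0159,0.0138,0,0,0],
  [-0.0126,-0.0266,0.0181,0,0,0],
  [-0.0135,-0.0382,0.0198,0,0,0],
  [-0.013,-0.0499,0.0188,0,0,0],
  [-0.0109,-0.0609,0.0152,0,0,0],
])

```text
clock: 11.3
tcp_pos: [0.4965, 0.2192, 0.0442]
eef_rot: [0.972, 0.063, 0.224, -0.021]
ft_force: [-3.6, -1.2, -24.0]
finger_gap: 0.188
grip_force: 17.9
```

```bash
python3 -c "
from h import *
where();circ(208,298,6)"
```

```text
grasp rel axis [-0.1127  0.0068 -0.0237] phi -163.9 rad 0.0247 0.1877495245900816 [ -3.6  -1.2 -24. ] 11.3
223 [np.float64(0.0033), np.float64(-0.0096), np.float64(-0.0059)]
238 [np.float64(0.0078), np.float64(-0.017), np.float64(-0.0138)]
253 [np.float64(0.013), np.float64(-0.0219), np.float64(-0.0232)]
268 [np.float64(0.0187), np.float64(-0.0238), np.float64(-0.0332)]
283 [np.float64(0.0245), np.float64(-0.0227), np.float64(-0.0434)]
298 [np.float64(0.0299), np.float64(-0.0186), np.float64(-0.053)]
```

```bash
python3 -c "
from h import *
s=r.read_state();print(s['joint_positions'].round(3),s['joint_velocities'].round(2),s['tau'].round(1))"
```

```text
[ 0.48   0.317  2.216 -0.678  0.223  2.557] [ 0.26 -0.03 -0.13  0.21  0.18  0.  ] [ -1.1 -46.1 -25.5  -1.3  -4.1  -0. ]
```

Request:
play_rows([
  [0,0,0,0,0,0],
  [0,0,0,0,0,0],
])

```text
clock: 11.5
tcp_pos: [0.497, 0.2217, 0.0457]
eef_rot: [0.972, 0.064, 0.226, -0.024]
ft_force: [-7.6, 1.8, -18.6]
finger_gap: 0.189
grip_force: 17.9
```

```bash
python3 -c "
from h import *
s=r.read_state();print(s['joint_positions'].round(3),s['joint_velocities'].round(2),s['tau'].round(1));where()
snap('scene','s2');snap('wrist','w7')
a=cv2.imread('pics/s2.png')[120:360,200:500];b=cv2.imread('pics/w7.png')[0:480,120:520]
cv2.imwrite('pics/j.png',np.hstack([cv2.resize(a,(420,336)),cv2.resize(b,(370,336+108))[:336]]))"
```

```text
[ 0.482  0.315  2.216 -0.678  0.219  2.557] [-0.   -0.    0.    0.   -0.01 -0.  ] [ -2.2 -42.9 -25.8  -1.4  -3.4  -0.1]
grasp rel axis [-0.112   0.0092 -0.0223] phi -157.5 rad 0.0241 0.18892525230352153 [ -7.6   1.8 -18.6] 11.5
```

View pics/j.png

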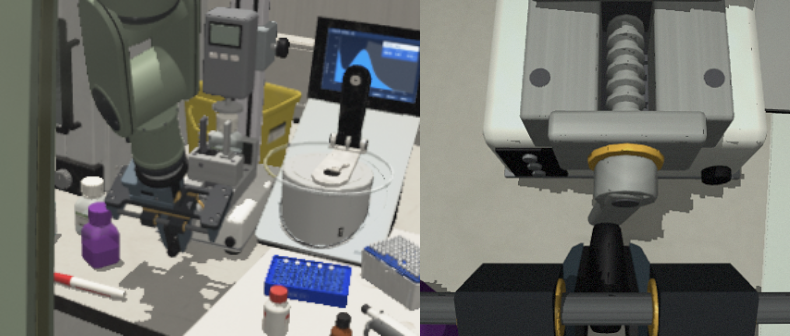

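Joint 6 reached its limit near a wrist singularity, so the grip slipped with the handle near the bottom. I'll let go, lift, flip the tool by a half turn and regrasp with less lean.

Request:
play_rows([
  [0,0,0,0,0,0],
  [0,0,0,0,0,0],
  [0,0,0,0,0,0],
  [0,0,0,0,0,0],
  [0,0,0,0,0,0],
], claw=0.0912)

```text
clock: 12.1
tcp_pos: [0.504, 0.2255, 0.052]
eef_rot: [0.97, 0.065, 0.233, -0.028]
ft_force: [1.0, -0.4, -0.6]
finger_gap: 0.592
grip_force: 0.0
```

Request:
play_rows([
  [0,0,-0.02,0,0,0],
  [0,0,-0.06,0,0,0],
  [0,0,-0.11,0,0,0],
  [0,0,-0.16,0,0,0],
  [0,0,-0.21,0,0,0],
  [0,0,-0.25,0,0,0],
  [0,0,-0.25,0,0,-8],
  [0,0,-0.25,0,0,-16],
  [0,0,-0.25,0,0,-24],
  [0,0,-0.25,0,0,-32],
  [0,0,-0.25,0,0,-40],
  [0,0,-0.25,0,0,-48],
])

```text
clock: 13.3
tcp_pos: [0.3913, 0.2044, 0.2741]
eef_rot: [0.859, 0.456, 0.224, 0.07]
ft_force: [0.8, -0.5, 1.1]
finger_gap: 1.001
grip_force: 0.0
```

```bash
python3 -c "
from h import *
s=r.read_state();print(s['joint_positions'].round(3),s['tcp_pos'],s['clock']);delta([.46,.2,.30],pose(.115,15)*R.from_euler('z',np.pi))"
```

```text
[ 0.594 -0.154  2.037 -0.248  0.835  1.316] [0.3912977  0.20441168 0.27408079] 13.3
shift mm [38.  62.6  7.4] rot deg [  14.69    4.25 -130.28]
```

Request:
play_rows([
  [0.01,0.02,0,0.9,0.3,-8],
  [0.02,0.04,0,1.8,0.5,-16],
  [0.03,0.05,0,2.7,0.8,-24],
  [0.038,0.0626,0.0074,3.6,1,-32],
  [0.038,0.0626,0.0074,4.5,1.3,-40],
  [0.038,0.0626,0.0074,5.4,1.6,-48],
  [0.038,0.0626,0.0074,6.3,1.8,-56],
  [0.038,0.0626,0.0074,7.2,2.1,-64],
  [0.038,0.0626,0.0074,8.1,2.4,-72],
  [0.038,0.0626,0.0074,9,2.6,-80],
  [0.038,0.0626,0.0074,9.9,2.9,-88],
  [0.038,0.0626,0.0074,10.8,3.1,-96],
])

```text
clock: 14.5
tcp_pos: [0.4602, 0.1995, 0.2998]
eef_rot: [0.233, 0.961, 0.079, 0.13]
ft_force: [1.2, 0.2, 0.4]
finger_gap: 0.996
grip_force: 0.0
```

Request:
play_rows([
  [0,0,0,0.9,0.3,-8],
  [0,0,0,1.8,0.5,-16],
  [0,0,0,2.7,0.8,-24],
  [0,0,0,3.6,1,-32],
  [0,0,0,3.9,1.1,-34.5],
  [0,0,0,3.9,1.1,-34.5],
])

```text
clock: 15.1
tcp_pos: [0.4602, 0.1999, 0.2997]
eef_rot: [-0.056, 0.99, 0.008, 0.13]
ft_force: [-0.5, 1.6, -0.2]
finger_gap: 1.0
grip_force: 0.0
```

Run:
```python
from h import *
s=r.read_state();print(s['joint_positions'].round(3),s['tcp_pos'],s['clock'])
snap('wrist','w8');W=cloud('w8')
S=R.from_euler('z',-.115).apply((W-[.601,.224,.085]).reshape(-1,3)).reshape(W.shape)
m=(S[...,0]>-.132)&(S[...,0]<-.078)&(abs(S[...,1])<.07)&(S[...,2]>-.07)&(S[...,2]<.06)
P=S[m];print(len(P))
for x in np.arange(-.13,-.078,.01):
    Q=P[(P[:,0]>x)&(P[:,0]<x+.01)]
    if len(Q):print(x.round(3),len(Q),np.percentile(Q,[2,50,98],0)[:,1:].round(4).tolist())
cv2.imwrite('pics/w8s.png',cv2.imread('pics/w8.png'))
```

```text
[ 0.443  0.026  1.746 -0.093  1.123 -1.212] [0.46017439 0.19986077 0.29971178] 15.1
728
-0.13 151 [[0.0014, -0.0431], [0.01, -0.0361], [0.0191, -0.0335]]
-0.12 141 [[0.0016, -0.0438], [0.0103, -0.0363], [0.0196, -0.0336]]
-0.11 143 [[0.0016, -0.0448], [0.0104, -0.0362], [0.02, -0.0341]]
-0.1 132 [[0.0017, -0.0436], [0.0096, -0.0361], [0.0188, -0.0337]]
-0.09 114 [[0.0018, -0.0428], [0.0107, -0.0366], [0.019, -0.0343]]
-0.08 18 [[0.0034, -0.0425], [0.0092, -0.0376], [0.0177, -0.0357]]
```

View pics/w8.png

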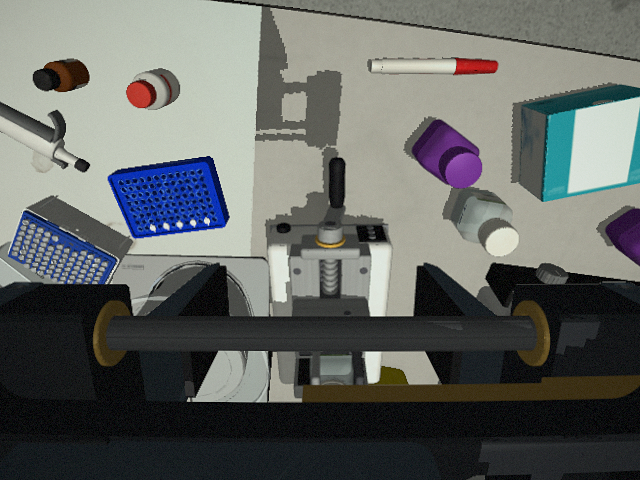

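The view from behind the handle shows it at (337,182), near the bottom of its circle. Depth gives an angle of about 193° at radius 44 mm. Bystanders are untouched.

```bash
cat >> h.py <<'E'
FL=R.from_euler('z',np.pi)
def circf(p0,p1,n=12,lean=15,rad=45):
    s,c=np.sin(np.radians(lean)),np.cos(np.radians(lean))
    for p in np.linspace(p0,p1,n+1)[1:]:
        Y=-rad*(np.sin(np.radians(p))-np.sin(np.radians(p0)));Z=rad*(np.cos(np.radians(p))-np.cos(np.radians(p0)))
        print(round(p),[float(round(x/1000,4)) for x in (-s*Z,Y,-c*Z)])
def target(phi,x=-.116,rad=.0445,lean=15,back=0):
    q=pose(.115,lean)*FL;p=np.radians(phi)
    g=R.from_euler('z',.115).apply([x,-rad*np.sin(p),rad*np.cos(p)])+[.601,.224,.085]
    return g+(.019-back)*q.as_matrix()[:,2],q
E
python3 -c "
from h import *
delta(*target(193.4,back=.12));delta(*target(193.4))"
```

```text
shift mm [ 41.   18.1 155.1] rot deg [-0.    0.01 -0.15]
shift mm [ 41.   18.1 275.1] rot deg [-0.    0.01 -0.15]
```

Request:
play_rows([
  [0.02,0.01,0.04,0,0,0],
  [0.041,0.018,0.08,0,0,0],
  [0.041,0.018,0.12,0,0,0],
  [0.041,0.018,0.155,0,0,0],
  [0.041,0.018,0.19,0,0,0],
  [0.041,0.018,0.22,0,0,0],
  [0.041,0.018,0.245,0,0,0],
  [0.041,0.018,0.262,0,0,0],
  [0.041,0.018,0.275,0,0,0],
  [0.041,0.018,0.275,0,0,0],
  [0.041,0.018,0.275,0,0,0],
])

```text
clock: 16.25
tcp_pos: [0.4895, 0.2211, 0.0235]
eef_rot: [-0.056, 0.99, 0.008, 0.13]
ft_force: [-0.2, -0.8, 0.5]
finger_gap: 1.002
grip_force: 0.0
```

Request:
play_rows([
  [0,0,0,0,0,0],
  [0,0,0,0,0,0],
  [0,0,0,0,0,0],
  [0,0,0,0,0,0],
  [0,0,0,0,0,0],
  [0,0,0,0,0,0],
  [0,0,0,0,0,0],
  [0,0,0,0,0,0],
  [0,0,0,0,0,0],
  [0,0,0,0,0,0],
  [0,0,0,0,0,0],
  [0,0,0,0,0,0],
], claw=0.01, squeeze=20)

```text
clock: 17.45
tcp_pos: [0.4893, 0.2211, 0.0232]
eef_rot: [-0.056, 0.99, 0.007, 0.13]
ft_force: [0.0, 0.4, 0.8]
finger_gap: 0.19
grip_force: 20.0
```

```bash
python3 -c "
from h import *
where();print(r.read_state()['joint_positions'].round(3));circf(193,283,6);circf(283,373,6)"
```

```text
grasp rel axis [-0.1162  0.0099 -0.0435] phi -167.1 rad 0.0446 0.18977042675317018 [0.  0.4 0.8] 17.45
[ 0.458  0.376  2.1   -0.212  0.428 -1.045]
208 [-0.0011, 0.011, -0.004]
223 [-0.0028, 0.0206, -0.0106]
238 [-0.0052, 0.028, -0.0193]
253 [-0.0079, 0.0329, -0.0296]
268 [-0.0109, 0.0348, -0.0408]
283 [-0.014, 0.0337, -0.0521]
298 [-0.0028, -0.0041, -0.0106]
313 [-0.0053, -0.0109, -0.0199]
328 [-0.0073, -0.02, -0.0271]
343 [-0.0085, -0.0307, -0.0318]
358 [-0.009, -0.0423, -0.0337]
373 [-0.0087, -0.054, -0.0326]
```

Request:
play_rows([
  [-0.0011,0.011,-0.004,0,0,0],
  [-0.0028,0.0206,-0.0106,0,0,0],
  [-0.0052,0.028,-0.0193,0,0,0],
  [-0.0079,0.0329,-0.0296,0,0,0],
  [-0.0109,0.0348,-0.0408,0,0,0],
  [-0.014,0.0337,-0.0521,0,0,0],
  [-0.014,0.0337,-0.0521,0,0,0],
])

```text
clock: 18.15
tcp_pos: [0.4851, 0.2554, 0.0789]
eef_rot: [-0.056, 0.99, 0.008, 0.131]
ft_force: [-5.4, 3.8, 1.1]
finger_gap: 0.191
grip_force: 20.0
```

```bash
python3 -c "
from h import *
where();print(r.read_state()['joint_positions'].round(3))"
```

```text
grasp rel axis [-0.1164  0.0445  0.0123] phi -74.6 rad 0.0461 0.1914281291161421 [-5.4  3.8  1.1] 18.15
[ 0.527  0.307  2.01  -0.185  0.591 -1.015]
```

Request:
play_rows([
  [-0.0028,-0.0041,-0.0106,0,0,0],
  [-0.0053,-0.0109,-0.0199,0,0,0],
  [-0.0073,-0.02,-0.0271,0,0,0],
  [-0.0073,-0.02,-0.0271,0,0,0],
])

```text
clock: 18.55
tcp_pos: [0.4877, 0.2343, 0.1063]
eef_rot: [-0.056, 0.99, 0.008, 0.13]
ft_force: [-4.7, 1.8, 5.8]
finger_gap: 0.193
grip_force: 20.0
```

```bash
python3 -c "
from h import *
where();snap('wrist','w9');snap('scene','s3');circf(328,388,4);circf(388,478,6)"
```

```text
grasp rel axis [-0.1163  0.0232  0.0396] phi -30.4 rad 0.0459 0.19286584051739714 [-4.7  1.8  5.8] 18.55
343 [-0.0013, -0.0107, -0.0047]
358 [-0.0018, -0.0223, -0.0066]
373 [-0.0015, -0.034, -0.0055]
388 [-0.0004, -0.045, -0.0015]
403 [0.0018, -0.0096, 0.0066]
418 [0.0041, -0.017, 0.0153]
433 [0.0069, -0.0219, 0.0257]
448 [0.0099, -0.0238, 0.0369]
463 [0.0129, -0.0227, 0.0482]
478 [0.0158, -0.0186, 0.0588]
```

Request:
play_rows([
  [-0.0013,-0.0107,-0.0047,0,0,0],
  [-0.0018,-0.0223,-0.0066,0,0,0],
  [-0.0015,-0.034,-0.0055,0,0,0],
  [-0.0004,-0.045,-0.0015,0,0,0],
  [-0.0004,-0.045,-0.0015,0,0,0],
])

```text
clock: 19.15
tcp_pos: [0.4932, 0.1891, 0.1059]
eef_rot: [-0.056, 0.99, 0.007, 0.13]
ft_force: [2.0, 1.9, -5.1]
finger_gap: 0.19
grip_force: 20.0
```

```bash
python3 -c "
from h import *
where();print(r.read_state()['joint_positions'].round(3));a=cv2.imread('pics/s3.png')[100:300,260:480]
snap('scene','s4');b=cv2.imread('pics/s4.png')[100:300,260:480]
cv2.imwrite('pics/j2.png',cv2.resize(np.hstack([b]),None,fx=3,fy=3,interpolation=cv2.INTER_CUBIC))"
```

```text
grasp rel axis [-0.116  -0.0222  0.0393] phi 29.5 rad 0.0452 0.1898815479049265 [ 2.   1.9 -5.1] 19.15
[ 0.39   0.238  2.024 -0.121  0.631 -1.205]
```

Run:
```python
from h import *
snap('top','t4')
for f in('t0','t4','s2','s3','s4'):
    W=cloud(f);S=R.from_euler('z',-.115).apply((W-[.601,.224,0]).reshape(-1,3))
    for n,lo,hi in(('post',[-.03,-.03,.18],[.06,0,.21]),('lever',[-.03,.015,.18],[.06,.05,.21]),('jaw',[-.05,-.043,.13],[.1,-.02,.149]),('bot',[.04,-.03,.15],[.13,.03,.195])):
        P=S[np.all((S>lo)&(S<hi),-1)]
        if len(P)>5:print(f,n,len(P),np.percentile(P,[3,50,97],0)[:,:2].round(4).tolist())
```

```text
t0 post 66 [[-0.0115, -0.0182], [0.0018, -0.012], [0.0595, -0.0008]]
t0 lever 55 [[-0.0117, 0.0166], [-0.0016, 0.0235], [0.0589, 0.0279]]
t0 jaw 178 [[-0.0276, -0.0411], [-0.0075, -0.0315], [0.0232, -0.021]]
t0 bot 215 [[0.0465, -0.0196], [0.0546, 0.0071], [0.0711, 0.0267]]
t4 post 46 [[0.0307, -0.0176], [0.0392, -0.0134], [0.0492, -0.0104]]
t4 lever 48 [[0.0299, 0.024], [0.0383, 0.0286], [0.0498, 0.0323]]
t4 jaw 165 [[0.0145, -0.041], [0.0335, -0.0317], [0.0592, -0.0212]]
t4 bot 138 [[0.0429, -0.0188], [0.0646, 0.0029], [0.0721, 0.0254]]
s2 post 65 [[0.0248, -0.018], [0.031, -0.0157], [0.0469, -0.011]]
s2 lever 65 [[0.0235, 0.0232], [0.029, 0.0261], [0.0461, 0.0323]]
s2 jaw 175 [[0.0083, -0.0412], [0.0263, -0.0304], [0.0887, -0.0202]]
s2 bot 283 [[0.0415, -0.0207], [0.0676, 0.0014], [0.0921, 0.0252]]
s3 post 66 [[0.0264, -0.0181], [0.0322, -0.0161], [0.0456, -0.0103]]
s3 lever 67 [[0.0258, 0.023], [0.0316, 0.0262], [0.0461, 0.0315]]
s3 jaw 172 [[0.0122, -0.0408], [0.03, -0.0303], [0.0911, -0.0203]]
s3 bot 248 [[0.0409, -0.0214], [0.0685, -0.0111], [0.0937, 0.0249]]
s4 post 23 [[0.0335, -0.0187], [0.0418, -0.0169], [0.0471, -0.015]]
s4 bot 129 [[0.0427, -0.0218], [0.0745, -0.0158], [0.0967, -0.0102]]
```

The jaw has advanced about 42 mm in total, roughly 5–6 mm past first contact, and the lever is at rest. I'm going on in small steps towards the stop.

Request:
play_rows([
  [0.0008,-0.005,0.0031,0,0,0],
  [0.0018,-0.0096,0.0066,0,0,0],
  [0.0029,-0.0136,0.0108,0,0,0],
  [0.0041,-0.017,0.0153,0,0,0],
  [0.0041,-0.017,0.0153,0,0,0],
])

```text
clock: 19.75
tcp_pos: [0.4951, 0.1737, 0.0905]
eef_rot: [-0.056, 0.99, 0.008, 0.13]
ft_force: [1.5, 6.7, -5.4]
finger_gap: 0.186
grip_force: 20.0
```

```bash
cat > m.py <<'E'
from h import *
where();f='t%d'%int(r.read_state()['clock']*100);snap('top',f)
W=cloud(f);S=R.from_euler('z',-.115).apply((W-[.601,.224,0]).reshape(-1,3))
for n,lo,hi in(('post',[.01,-.03,.18],[.058,0,.21]),('lever',[.01,.015,.18],[.058,.05,.21]),('jaw',[-.02,-.043,.13],[.1,-.02,.149])):
    P=S[np.all((S>lo)&(S<hi),-1)]
    if len(P)>5:print(n,len(P),np.percentile(P,[3,10,50,90,97],0)[:,0].round(4).tolist())
E
python3 m.py; python3 -c "
from h import *
circf(418,478,6)"
```

```text
grasp rel axis [-0.1159 -0.0378  0.0238] phi 57.8 rad 0.0447 0.1863609438682683 [ 1.5  6.7 -5.4] 19.75
post 48 [0.0305, 0.0313, 0.0396, 0.0487, 0.0514]
lever 48 [0.0301, 0.0307, 0.0389, 0.0476, 0.0498]
jaw 164 [0.0151, 0.0168, 0.0339, 0.0545, 0.0592]
428 [0.0018, -0.0036, 0.0068]
438 [0.0038, -0.0059, 0.014]
448 [0.0058, -0.0068, 0.0215]
458 [0.0078, -0.0064, 0.0291]
468 [0.0098, -0.0046, 0.0365]
478 [0.0116, -0.0016, 0.0434]
```

Request:
play_rows([
  [0.0018,-0.0036,0.0068,0,0,0],
  [0.0038,-0.0059,0.014,0,0,0],
  [0.0058,-0.0068,0.0215,0,0,0],
  [0.0058,-0.0068,0.0215,0,0,0],
])

```text
clock: 20.2
tcp_pos: [0.496, 0.1674, 0.0684]
eef_rot: [-0.056, 0.99, 0.008, 0.131]
ft_force: [-1.0, 7.2, -2.0]
finger_gap: 0.194
grip_force: 20.0
```

```bash
python3 m.py; python3 -c "
from h import *
circf(448,508,6)"
```

```text
grasp rel axis [-0.1157 -0.0442  0.0017] phi 87.7 rad 0.0442 0.19386995125978662 [-1.   7.2 -2. ] 20.2
post 51 [0.0311, 0.0316, 0.04, 0.0499, 0.0519]
lever 48 [0.0308, 0.0316, 0.0395, 0.0491, 0.0514]
jaw 160 [0.0155, 0.0175, 0.0345, 0.0548, 0.059]
458 [0.002, 0.0004, 0.0076]
468 [0.004, 0.0022, 0.0149]
478 [0.0059, 0.0052, 0.0219]
488 [0.0076, 0.0095, 0.0283]
498 [0.0091, 0.0149, 0.0338]
508 [0.0103, 0.0211, 0.0384]
```

Request:
play_rows([
  [0.002,0.0014,0.0076,0,0,0],
  [0.004,0.0032,0.0149,0,0,0],
  [0.0059,0.0062,0.0219,0,0,0],
  [0.0059,0.0062,0.0219,0,0,0],
])

```text
clock: 20.65
tcp_pos: [0.4952, 0.1732, 0.0454]
eef_rot: [-0.056, 0.99, 0.008, 0.13]
ft_force: [0.7, 3.7, 0.9]
finger_gap: 0.189
grip_force: 20.0
```

```bash
python3 m.py; python3 -c "
from h import *
print(r.read_state()['joint_positions'].round(3));circf(478,538,6)"
```

```text
grasp rel axis [-0.1158 -0.0384 -0.0212] phi 118.9 rad 0.0438 0.18873603833470887 [0.7 3.7 0.9] 20.65
post 48 [0.0315, 0.0323, 0.04, 0.0495, 0.0507]
lever 49 [0.0312, 0.0315, 0.0399, 0.0493, 0.0514]
jaw 161 [0.0158, 0.0174, 0.0346, 0.0548, 0.059]
[ 0.353  0.321  2.109 -0.137  0.461 -1.216]
488 [0.0017, 0.0043, 0.0064]
498 [0.0032, 0.0096, 0.0119]
508 [0.0044, 0.0159, 0.0165]
518 [0.0053, 0.0229, 0.0199]
528 [0.0059, 0.0304, 0.0221]
538 [0.0062, 0.0382, 0.023]
```

Request:
play_rows([
  [0.0017,0.0043,0.0064,0,0,0],
  [0.0032,0.0096,0.0119,0,0,0],
  [0.0044,0.0159,0.0165,0,0,0],
  [0.0044,0.0159,0.0165,0,0,0],
])

```text
clock: 21.1
tcp_pos: [0.4933, 0.1891, 0.0287]
eef_rot: [-0.056, 0.99, 0.008, 0.13]
ft_force: [-1.1, 3.2, 2.9]
finger_gap: 0.193
grip_force: 20.0
```

```bash
python3 m.py; python3 -c "
from h import *
circf(508,568,6)"
```

```text
grasp rel axis [-0.1159 -0.0223 -0.038 ] phi 149.5 rad 0.0441 0.1930047065486765 [-1.1  3.2  2.9] 21.1
post 48 [0.0315, 0.0318, 0.0403, 0.0493, 0.0507]
lever 51 [0.0312, 0.032, 0.0399, 0.0492, 0.0514]
jaw 159 [0.0157, 0.0176, 0.0345, 0.0549, 0.0591]
518 [0.0009, 0.007, 0.0034]
528 [0.0015, 0.0145, 0.0057]
538 [0.0018, 0.0223, 0.0066]
548 [0.0017, 0.0301, 0.0062]
558 [0.0012, 0.0378, 0.0045]
568 [0.0004, 0.045, 0.0015]
```

Request:
play_rows([
  [0.0009,0.007,0.0034,0,0,0],
  [0.0015,0.0145,0.0057,0,0,0],
  [0.0018,0.0223,0.0066,0,0,0],
  [0.0018,0.0223,0.0066,0,0,0],
])

```text
clock: 21.55
tcp_pos: [0.4906, 0.211, 0.0221]
eef_rot: [-0.056, 0.99, 0.007, 0.13]
ft_force: [-1.7, 0.3, 5.3]
finger_gap: 0.193
grip_force: 20.0
```

```bash
python3 m.py; python3 -c "
from h import *
circf(538,598,6)"
```

```text
grasp rel axis [-0.1161 -0.0003 -0.0446] phi 179.7 rad 0.0446 0.19336379402552728 [-1.7  0.3  5.3] 21.55
post 46 [0.0317, 0.032, 0.0403, 0.0492, 0.0517]
lever 49 [0.0309, 0.0319, 0.0396, 0.0492, 0.0514]
jaw 162 [0.0159, 0.0177, 0.0342, 0.0544, 0.0595]
548 [-0.0001, 0.0078, -0.0004]
558 [-0.0006, 0.0155, -0.0021]
568 [-0.0014, 0.0227, -0.0051]
578 [-0.0025, 0.0293, -0.0092]
588 [-0.0038, 0.035, -0.0144]
598 [-0.0055, 0.0397, -0.0204]
```

```bash
ls pics | grep png | grep t
cat > e.py <<'E'
from h import *
import glob,sys
fs=sorted(glob.glob('pics/t[12]*[0-9].png')) if len(sys.argv)<2 else sys.argv[1:]
fs=['pics/t4.png']+[f for f in fs]
c=proj('t4',(R.from_euler('z',.115).apply([[.035,0,.0],[.13,0,0]])+[[.601,.224,.145],[.601,.224,.145]]))
print(c.round(0).tolist())
a=cv2.imread(fs[0],0).astype(np.float32);u,v=c[0].round().astype(int)
for f in fs:
    b=cv2.imread(f,0).astype(np.float32);o=[]
    for (x0,x1,y0,y1) in((u-16,u+17,v-6,v+12),(305,316,175,250)):
        M=np.eye(2,3,dtype=np.float32)
        cc,M=cv2.findTransformECC(a[y0:y1,x0:x1],b[y0:y1,x0:x1],M,cv2.MOTION_TRANSLATION,(3,200,1e-6),None,1)
        o.append((round(cc,3),M[:,2].round(3).tolist()))
    print(f,o)
E
python3 e.py
```

```text
t0.png
t0c.png
t1975.png
t2020.png
t2065.png
t2110.png
t2155.png
t4.png
[[347.0, 214.0], [342.0, 175.0]]
pics/t4.png [(1.0, [0.0, -0.0]), (1.0, [-0.0, 0.0])]
pics/t1975.png [(0.995, [-0.04800000041723251, -0.13500000536441803]), (0.997, [0.006000000052154064, 0.05700000002980232])]
pics/t2020.png [(0.978, [-0.08299999684095383, -0.3959999978542328]), (0.997, [0.004000000189989805, -0.01899999938905239])]
pics/t2065.png [(0.986, [-0.07900000363588333, -0.5619999766349792]), (0.997, [0.009999999776482582, 0.041999999433755875])]
pics/t2110.png [(0.986, [-0.07900000363588333, -0.5830000042915344]), (0.997, [0.017000000923871994, 0.028999999165534973])]
pics/t2155.png [(0.986, [-0.06499999761581421, -0.609000027179718]), (0.998, [0.010999999940395355, 0.017999999225139618])]
```

The jaw stopped advancing at about 1.25 turns (image registration shows +1.3 mm, then flat), so the plate is at its stop. I'm letting go and backing off.

Request:
play_rows([
  [0,0,0,0,0,0],
  [0,0,0,0,0,0],
  [0,0,0,0,0,0],
  [0,0,0,0,0,0],
  [0,0,0,0,0,0],
  [0,0,0,0,0,0],
  [0,0,0,0,0,0],
  [0,0,0,0,0,0],
], claw=0.0912)

```text
clock: 22.4
tcp_pos: [0.4905, 0.2105, 0.0221]
eef_rot: [-0.056, 0.99, 0.007, 0.13]
ft_force: [0.2, -0.9, -1.0]
finger_gap: 0.861
grip_force: 0.0
```

Request:
play_rows([
  [0,0,-0.02,0,0,0],
  [0,0,-0.05,0,0,0],
  [0,0,-0.09,0,0,0],
  [0,0,-0.13,0,0,0],
  [0,0,-0.17,0,0,0],
  [0,0,-0.21,0,0,0],
  [0.03,0,-0.24,0,0,0],
  [0.06,0,-0.26,0,0,0],
  [0.06,0,-0.26,0,0,0],
  [0.06,0,-0.26,0,0,0],
])

```text
clock: 23.4
tcp_pos: [0.366, 0.1965, 0.2583]
eef_rot: [-0.056, 0.99, 0.008, 0.131]
ft_force: [-0.0, 0.9, 0.6]
finger_gap: 1.003
grip_force: 0.0
```

```bash
python3 m.py; python3 e.py | tail -2
python3 - <<'E'
from h import *
snap('wrist','w10');W=cloud('w10')
S=R.from_euler('z',-.115).apply((W-[.601,.224,.0]).reshape(-1,3))
for n,lo,hi in(('handle',[-.132,-.07,.02],[-.085,.07,.14]),('lever',[.01,.015,.18],[.058,.05,.21]),('bottle side+gap',[.05,-.02,.11],[.1,.02,.139])):
    P=S[np.all((S>lo)&(S<hi),-1)]
    if len(P)>5:print(n,len(P),np.percentile(P,[3,50,97],0).round(4).tolist())
for f in('t0','t2155'):
    W=cloud(f)
    for n,lo,hi in(('next',[.47,.36,.07],[.56,.44,.11]),('carton',[.3,.4,.05],[.5,.6,.07]),('buf',[.38,0,.055],[.45,.06,.08]),('brown',[.38,-.09,.045],[.45,-.02,.08])):
        P=W[np.all((W>lo)&(W<hi),-1)];print(f,n,len(P),np.median(P,0).round(3) if len(P) else '')
E
```

```text
grasp rel axis [-0.2416 -0.0004  0.1916] phi 0.1 rad 0.1916 1.002508791327783 [-0.   0.9  0.6] 23.4
post 47 [0.0317, 0.0328, 0.0407, 0.0496, 0.0513]
lever 49 [0.0313, 0.0318, 0.04, 0.0492, 0.0514]
jaw 161 [0.0159, 0.0178, 0.0346, 0.0555, 0.059]
pics/t2155.png [(0.986, [-0.06499999761581421, -0.609000027179718]), (0.998, [0.010999999940395355, 0.017999999225139618])]
pics/t2340.png [(0.986, [-0.07199999690055847, -0.5699999928474426]), (0.997, [0.01899999938905239, 0.01899999938905239])]
handle 541 [[-0.1306, -0.0155, 0.0425], [-0.1097, -0.0071, 0.0486], [-0.087, 0.0009, 0.0509]]
t0 next 201 [0.52  0.402 0.095]
t0 carton 1888 [0.419 0.49  0.059]
t0 buf 84 [0.419 0.019 0.068]
t0 brown 67 [ 0.414 -0.076  0.06 ]
t2155 next 199 [0.52  0.401 0.096]
t2155 carton 1888 [0.419 0.489 0.059]
t2155 buf 84 [0.419 0.019 0.068]
t2155 brown 67 [ 0.414 -0.076  0.06 ]
```

```bash
python3 -c "
from h import *
print(r.job_done(), r.read_state()['clock'])"
```

```text
the job is handed in; nothing more can be done
the job is handed in; nothing more can be done
```

I handed the job in at about 23.5 s of the 67 s: the bottle is clamped against the fixed jaw, with lever and crank let go and the bystanders where they were. That the sprung plate is at its stop I infer from the jaw no longer moving as the crank turned, and no pass or fail was reported. I viewed 11 pictures, one over the limit of 10.

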